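# Hold a flower crate's corner square for gluing

### The arm

A 6-joint arm with a two-finger parallel gripper is mounted at the origin on the work surface. World frame = base frame: x ahead of the robot, y to its left, z up, the work surface at z = 0. Lengths are in m, angles in degrees, forces in N, time in s.
With the tool pointing down it reaches from about 0.4 to 0.825 m from the base axis. Payload 7 kg.
Tool frame: the origin (TCP) lies midway between the tips of the shut fingers; the grasp point (between the pads) lies 19 mm behind it; z points along the fingers, y is the line along which they close (so a half turn about z gives the same grasp; the last joint's range is limited). The gripper opens to 88 mm and grips with 3 to 60 N. Pads are 19 mm wide; open, the fingers measure 130 mm over their backs; the gripper's body (78 mm by 193 mm) begins 47 mm behind the grasp point.
Start: joints at [87.095, 20.546, 0.682, 0, -70.136, -16.507], TCP at [0.224, 0.637, 0.227] pointing down, gripper open.
Joint ranges: [-176.03, 176.03], [-82.01, 121.73], [-58.28, 71.71], [-173.87, 95.51], [-174.79, -0.11], [-173.66, 173.66]. Speed limits (degrees/s): [136.94, 136.94, 172.46, 180, 180, 180].

### API

Orientations are given as a 3x3 rotation matrix whose columns are the frame's x, y, z axes.
In Python, from rig import robot gives the robot as it stands. Calls block until the motion is done:
- robot.goto(position, orientation): joint-space move of the TCP to a pose.
- robot.servo_line(position, ori=None, speed=0.15): straight line of the TCP; ori=None keeps the orientation; speed is the mean speed in m/s.
- robot.movej(angles): joint-space move.
- robot.move_gripper(opening): opening from 0.0 (shut) to 1.0 (fully open); the grip force is fixed at half the most; returns when the fingers have stopped.
- robot.dwell(seconds).
- robot.ik(position, orientation): joint angles nearest the present ones, or None.
- robot.grab_frame(name): name is "scene" or "top"; returns (picture, depth): 480x640x3 uint8, red, green, blue; 480x640 float32, m along the optical axis (not along the pixel's ray), 0 where there is no reading.
- robot.camera_info(name): a dict with "vfov" (degrees; the focal length in pixels is half the picture's height over the tangent of half this angle, whatever the lens; pixels are square), "cx", "cy" (the principal point, pixels), "view" (4x4, takes a point from world to camera coordinates). Camera axes: x right, y down, z forward; pixel columns grow to the right and rows downward; lengths in m; the calibration is good to about 2 mm. A picture is of the moment at which its call begins. camera_info takes no time and is no camera call.
A pose or a line that the arm cannot do raises robot.Unreachable and nothing moves.
- robot.job_done(): hands the job in; it is judged then, once.
Readings, each from a call of its own:
- robot.read_t(): time.
- robot.read_qpos(): joint angles.
- robot.read_qvel(): joint speeds.
- robot.read_effort(): joint torques, N m.
- robot.read_position(): TCP position.
- robot.read_tcp_rot(): TCP orientation.
- robot.read_force(): force on the tool from outside, world axes, zero at the start.
- robot.read_ft_torque(): the same for the moment, N m.
- robot.read_grip_width(): opening from 0.0 (shut) to 1.0 (fully open).
- robot.read_finger_force(): force on a finger pad.
Only numpy, scipy, OpenCV 4.12 (cv2) and the standard library are available. Lean on these libraries where they do the work, as an engineer would, in place of code of your own. Each camera call takes 0.05 s, during which the arm holds its last target. There are 200 camera calls.

### The job

Pick up the orange assembly square by its black handle, set it flat on the base of the half-built pink flower crate, and press its right-angled outside corner fully into the crate's inside corner, so that it pushes the leaning end panel out against its stop block and its two outer faces bear flush on the side board and the end panel. Finish while still holding the square there, gripped and pressed against both boards: do not let go, or the panel springs back. Leave the glue bottle, the drink and the flower basket where they stand.

Things in the scene. Friction and masses are not known exactly. Their poses are not given: they have to be found in the camera images.
- crate: half-built flower crate fixed to the table: plywood base 12 mm thick with two pink boards, tops 70 mm above the table. Origin: on the table under the inside corner where the boards' inner faces meet; inside is toward -x and -y, z up. Base spans x -220 to 45, y -190 to 45 mm. Dark stop block outside the end panel: x 12 to 35, y -145 to -115 mm, top at 46 mm
- side_board: the crate's fixed deeper-pink board, 232 x 12 x 58 mm, on the base. Origin at the inside corner at the base's top face, axes as the crate's; its inner face is the plane y = 0 from x = 0 to -220 mm, the board lies on the +y side
- end_panel (a joint): hinge of the paler pink end panel (12 thick, 158 long, 58 mm high), vertical, through the inside corner. 0 = square, against the stop block (inner face = crate's plane x = 0, y 0 to -160 mm); positive (rad) = free end leaning in, to crate -x. Starts at 0.17 to 0.33. Sprung inward (0.25 N m when square, plus 0.1 N m friction): 3 to 6 N push it out; let go, it springs back to about 0.15
- panel_tip (a point): point on the inner face of the end panel at its free end, half-way up the panel, 160 mm from the hinge line, 41 mm above the table
- square_grip (a point): centre of the upright black handle of the loose orange square (0.15 to 0.31 kg), 48 mm above its underside; axes are the square's. Handle: 18 to 78 mm above the underside, 16 mm thick along the square's (+x,+y) diagonal (close the fingers along it), 40 mm long across it. Seated, the square's axes are parallel to the crate's and this point is at crate x -45, y -45, z 60 mm
- square_corner (a point): outer corner of the square, 9 mm above its underside, axes the square's; at x 45, y 45 mm from the handle's centre. The square is a flat L, 18 mm thick, with 16 mm wide legs running 120 mm from this corner toward its -x and -y, joined by a diagonal brace under the handle. Its outer faces meet here; the corner itself is cut back 12 mm as glue relief
- glue: white glue bottle with orange cap, 48 mm across, 125 mm high, stands loose; origin at the centre of its underside. Leave alone
- drink: take-away iced coffee cup with white lid and straw, 86 mm across, 103 mm high without the straw, stands loose; origin at the centre of its underside. Leave alone
- basket: pale pink flower basket 95 x 140 x 110 mm high with two thin hoop handles up to 245 mm high and flowers, stands loose; origin at the centre of its underside. Leave alone
Mind the look-alikes: they are no part of the job. Of the things that look like the part that bears square_grip, the middle-sized one is meant.

How it is judged (in metres and radians):
On the way, in this order (a step that is already met when the one before it is completed fails the run):
1. the square is gripped and lifted clear of the table (height (world z) of square_grip above 0.057 m and contact force between the fingers and square above 1 N), for 0.1 s.
2. the square is seated: both outer faces pressed on the two boards, end panel out at its stop (value of joint end_panel below 0.03 rad and contact force between square and side_board above 1 N and contact force between square and end_panel above 1 N and x of square_corner in the frame of crate above -0.004 m and y of square_corner in the frame of crate above -0.004 m and angle between the x axis of square_grip and the x axis of side_board, either way round below 0.035 rad and angle between square_grip's own z axis and vertical below 0.05 rad and z of square_grip in the frame of crate below 0.068 m and contact force between the fingers and square above 2 N), for 0.2 s.
At the end, for the whole second after the job is handed in: Square still gripped (over 2 N), at rest, flat on the base (handle centre under 68 mm, tilt under 0.05 rad), corner within 4 mm of the crate's corner along both boards, parallel to the side board within 0.035 rad, pressing over 1 N on each board; end panel within 0.03 rad of square (all of step 2 and linear speed of square below 0.02 m/s); the arm keeps its last pose, push and grip.
It fails at once if the glue bottle is moved more than 30 mm or tipped (distance of glue from where it was at the start of the episode above 0.03 m or angle between glue's own z axis and vertical above 0.3 rad).
It fails at once if the drink is moved more than 30 mm or tipped (distance of drink from where it was at the start of the episode above 0.03 m or angle between drink's own z axis and vertical above 0.3 rad).
It fails at once if the flower basket is moved more than 30 mm or tipped (distance of basket from where it was at the start of the episode above 0.03 m or angle between basket's own z axis and vertical above 0.3 rad).
It also fails if it takes over 54 s, if anything falls off the work surface, if the arm or the gripper's body presses on something with over 40 N, if the wrist force passes 120 N, or if a joint passes its speed limit or range.

## Working session

There is one attempt and no reset: what is moved stays moved. The work goes in short steps, each a Python script; the robot and the scene stay as the last script left them, time stands still between calls to the robot, and variables do not carry over. Pictures are saved under pics/ and viewed, at most 10 in all, crops included, and the job is handed in when it is done.

```bash
ls; mkdir -p pics; python3 - <<'E'
from rig import robot
import cv2,numpy as np
for n in("scene","top"):
    p,d=robot.grab_frame(n); cv2.imwrite(f"pics/{n}0.png",p[:,:,::-1]); np.save(f"{n}0.npy",d)
    i=robot.camera_info(n); print(n,i["vfov"],i["cx"],i["cy"],np.round(i["view"],4).tolist(), {k:v for k,v in i.items() if k not in("vfov","cx","cy","view")}, (d>0).mean())
print(robot.read_t(),robot.read_tcp_rot())
E
```

```text
pics
scene 55.45362085737091 324.4573657123747 246.55475398857817 [[-0.5998, 0.8, -0.015, 0.4523], [0.6149, 0.4489, -0.6483, -0.1892], [-0.5119, -0.3981, -0.7612, 1.2834], [0.0, 0.0, 0.0, 1.0]] {} 0.9959342447916667
top 50.26837523983828 316.8025495805319 241.5380961444364 [[-0.012, -0.9999, -0.0034, -0.1891], [-0.9956, 0.0122, -0.0925, 0.5025], [0.0925, 0.0023, -0.9957, 0.9883], [0.0, 0.0, 0.0, 1.0]] {} 0.9959798177083333
0.1 [[ 9.43122965e-01 -3.32443905e-01 -3.51407196e-04]
 [-3.32444060e-01 -9.43121895e-01 -1.42743792e-03]
 [ 1.43123215e-04  1.46307272e-03 -9.99998919e-01]]
```

View pics/scene0.png

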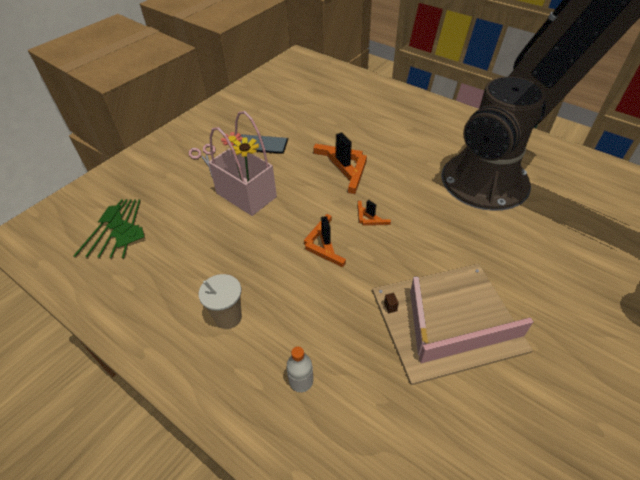

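View pics/top0.png

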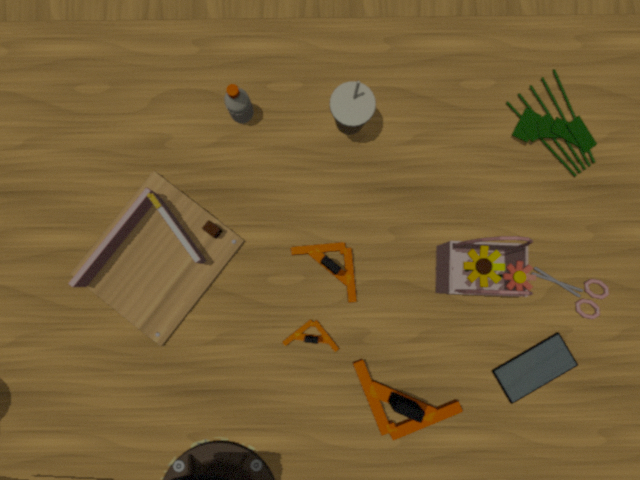

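The middle-sized square is in the top view, with its corner near (350,245) and its handle near (330,265). The crate's inside corner is near (150,195), with the side board running to (72,283) and the panel to (200,260). I'll measure both now.

```bash
cat > h.py <<'E'
import numpy as np,cv2
from rig import robot
def cam(n):
    i=robot.camera_info(n); f=240/np.tan(np.radians(i["vfov"]/2)); V=np.array(i["view"]); return f,i["cx"],i["cy"],V
def cast(n,uv,z):
    f,cx,cy,V=cam(n); uv=np.atleast_2d(uv).astype(float)
    r=np.c_[(uv[:,0]-cx)/f,(uv[:,1]-cy)/f,np.ones(len(uv))]@V[:3,:3]; o=-V[:3,:3].T@V[:3,3]
    return o+r*((z-o[2])/r[:,2])[:,None]
def cloud(n,d):
    f,cx,cy,V=cam(n); v,u=np.mgrid[:480,:640]
    c=np.stack([(u-cx)/f*d,(v-cy)/f*d,d],-1)
    return (c-V[:3,3])@V[:3,:3]
def line(p):
    vx,vy,x,y=cv2.fitLine(np.float32(p),cv2.DIST_HUBER,0,1e-3,1e-3).ravel(); return np.array([x,y]),np.array([vx,vy])
def meet(a,b):
    s=np.linalg.solve(np.c_[a[1],-b[1]],b[0]-a[0]); return a[0]+s[0]*a[1]
E
python3 - <<'E'
from h import *
for n,box in(("top",(280,230,365,310)),("scene",(295,205,350,270))):
    im=cv2.imread(f"pics/{n}0.png"); P=cloud(n,np.load(f"{n}0.npy")); hsv=cv2.cvtColor(im,cv2.COLOR_BGR2HSV)
    x0,y0,x1,y1=box; s=np.s_[y0:y1,x0:x1]
    H,S,Vv=[hsv[s][...,k] for k in range(3)]; p=P[s]
    org=(H<12)&(S>200)&(Vv>100); blk=(Vv<60)
    for nm,m in(("org",org),("blk",blk)):
        q=p[m]; print(n,nm,m.sum(),np.round(np.percentile(q[:,2],[5,50,95]),4))
    vs,us=np.nonzero(org); 
    q=cast(n,np.c_[us+x0,vs+y0],0.018)[:,:2].astype(np.float32)*1000
    print("hull tri",np.round(cv2.minEnclosingTriangle(q[:,None])[1].reshape(-1,2),1).tolist(), "rect",cv2.minAreaRect(q))
    top=blk&(p[...,2]>0.072); vs,us=np.nonzero(top); q=cast(n,np.c_[us+x0,vs+y0],0.078)[:,:2].astype(np.float32)*1000
    if len(q)>5: print("handle",len(q),q.mean(0),cv2.minAreaRect(q))
im=cv2.imread("pics/top0.png"); P=cloud("top",np.load("top0.npy"))
c=im[160:355,60:255]; z=P[160:355,60:255,2]
o=cv2.resize(c,None,fx=3,fy=3,interpolation=cv2.INTER_NEAREST)
cv2.imwrite("pics/crate0.png",o)
m=(z>0.058)&(z<0.085); print("boards",m.sum(),np.percentile(z[m],[5,50,95]))
cv2.imwrite("pics/z.png",cv2.resize((m*255).astype(np.uint8),None,fx=3,fy=3,interpolation=0))
E
```

```text
Traceback (most recent call last):
IndexError: index -1 is out of bounds for axis 0 with size 0
```

```bash
cat > m.py <<'E'
from h import *
im=cv2.imread("pics/top0.png"); print(cv2.cvtColor(im,cv2.COLOR_BGR2HSV)[[248,290,262,300],[310,352,330,400]].tolist())
for n,box in(("top",(280,230,365,310)),("scene",(295,205,350,270))):
    im=cv2.imread(f"pics/{n}0.png"); P=cloud(n,np.load(f"{n}0.npy")); hsv=cv2.cvtColor(im,cv2.COLOR_BGR2HSV)
    x0,y0,x1,y1=box; s=np.s_[y0:y1,x0:x1]
    H,S,Vv=[hsv[s][...,k].astype(int) for k in range(3)]; p=P[s]
    org=(H<13)&(S>190)&(Vv>90); blk=(Vv<50)
    for nm,m in(("org",org),("blk",blk)):
        q=p[m]; print(n,nm,m.sum(),np.round(np.percentile(q[:,2],[5,50,95]),4) if m.any() else 0)
    if not org.any(): continue
    vs,us=np.nonzero(org) 
    q=cast(n,np.c_[us+x0,vs+y0],0.018)[:,:2].astype(np.float32)*1000
    print("tri",np.round(cv2.minEnclosingTriangle(q[:,None])[1].reshape(-1,2),1).tolist())
    top=blk&(p[...,2]>0.070); vs,us=np.nonzero(top); q=cast(n,np.c_[us+x0,vs+y0],0.078)[:,:2].astype(np.float32)*1000
    if len(q)>5: print("handle",len(q),q.mean(0),cv2.minAreaRect(q))
im=cv2.imread("pics/top0.png"); P=cloud("top",np.load("top0.npy"))
c=im[160:355,60:255]; z=P[160:355,60:255,2]
m=(z>0.058)&(z<0.085); print("boards",m.sum(),np.percentile(z[m],[5,50,95]))
o=cv2.resize(np.hstack([c,cv2.cvtColor((m*255).astype(np.uint8),8)]),None,fx=2,fy=2,interpolation=0)
cv2.imwrite("pics/crate0.png",o)
E
python3 m.py
```

```text
[[16, 255, 141], [16, 255, 141], [10, 26, 29], [20, 135, 128]]
top org 0 0
top blk 174 [0.0755 0.0786 0.0813]
scene org 424 [0.0082 0.0168 0.0201]
scene blk 186 [0.0258 0.0645 0.0793]
tri [[376.70001220703125, -269.0], [501.6000061035156, -122.5], [510.29998779296875, -260.29998779296875]]
handle 81 [ 460.1086  -216.78424] ((459.4524841308594, -217.07357788085938), (43.45082092285156, 14.798541069030762), 45.32469177246094)
boards 1626 [0.0607831  0.07031115 0.07383491]
```

View pics/crate0.png

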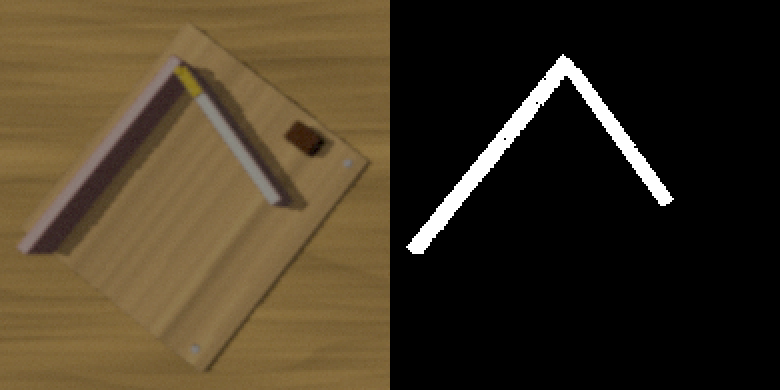

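```bash
sed -i 's/org=.*/org=(H<18)\&(S>200)\&(Vv>80); blk=(Vv<50)/; /^c=im/,$d' m.py; cat >> m.py <<'E'
v,u=np.mgrid[:480,:640]
z=P[...,2]; m=(z>0.066)&(z<0.076)&(u>60)&(u<255)&(v>160)&(v<355)
q=cast("top",np.c_[u[m],v[m]],0.07)[:,:2]*1000; uu=u[m]; L=[]
for nm,k in(("side",uu<138),("panel",uu>160)):
    a=q[k]; l=line(a); nrm=np.array([-l[1][1],l[1][0]]); t=(a-l[0])@nrm; w=np.percentile(t,[2,98]); ln=(a-l[0])@l[1]
    print(nm,l[0],l[1],"deg",np.degrees(np.arctan2(l[1][1],l[1][0])),"width",w,"len",np.ptp(ln)); L.append((l,nrm))
ctr=np.array([cast("top",[[165,260]],0.012)[0][:2]*1000])[0]
I=[]
for l,nrm in L:
    s=np.sign((ctr-l[0])@nrm); I.append((l[0]+6*s*nrm,l[1]))
c=meet(*I); print("corner",c)
for n,uv,zz in(("glue",[248,118],0),("drink",[352,105],.103)): print(n,cast("top",[uv],zz))
E
python3 m.py
```

```text
[[16, 255, 141], [16, 255, 141], [10, 26, 29], [20, 135, 128]]
top org 1051 [0.0148 0.0187 0.0219]
top blk 174 [0.0755 0.0786 0.0813]
tri [[367.70001220703125, -272.29998779296875], [490.5, -129.1999969482422], [500.70001220703125, -262.29998779296875]]
handle 170 [ 451.71564 -220.52298] ((451.9925842285156, -220.36871337890625), (36.878395080566406, 16.12652587890625), 49.9845085144043)
scene org 569 [0.0073 0.017  0.0204]
scene blk 186 [0.0258 0.0645 0.0793]
tri [[377.20001220703125, -269.79998779296875], [500.29998779296875, -123.80000305175781], [513.0999755859375, -259.20001220703125]]
handle 81 [ 460.1086  -216.78424] ((459.4524841308594, -217.07357788085938), (43.45082092285156, 14.798541069030762), 45.32469177246094)
side [496.85864 206.68082] [ 0.7888561  -0.61457795] deg -37.921257 width [-6.62446878  6.06888875] len 204.32496827097413
panel [512.07404  64.62706] [0.81878257 0.5741038 ] deg 35.036896 width [-5.84321057  6.27729374] len 130.8500328702856
corner [589.9436616  126.55466835]
glue [[ 0.76075484 -0.0558184   0.        ]]
drink [[ 0.74769697 -0.26405974  0.103     ]]
```

```bash
cat >> h.py <<'E'
C=np.array([.5899,.1266]); CY=np.radians(-37.92); SQ=np.radians(-85.65); H=np.array([.4521,-.2206])
def R(a):  # tool down, y at angle a (rad)
    y=np.array([np.cos(a),np.sin(a),0]); z=np.array([0,0,-1.]); return np.c_[np.cross(y,z),y,z]
ex=np.array([np.cos(CY),np.sin(CY)]); ey=np.array([-ex[1],ex[0]])
def crate(x,y): return C+x*ex+y*ey
E
python3 - <<'E'
from h import *
for k in(0,np.pi):
    for p,a in((H,SQ),(crate(-.11,-.06),CY),(crate(-.045,-.045),CY)):
        q=robot.ik([*p,.05],R(a+np.pi/4+k)); print(k,p,None if q is None else np.round(q,1))
E
```

```text
0 [ 0.4521 -0.2206] [ -3.6  15.6 -33.5   0.  -40.9 142.9]
0 [0.46625071 0.14686949] [ 40.6  14.4 -35.3   0.  -40.3 146.5]
0 [0.52674564 0.11875609] [ 33.5  18.5 -28.9   0.  -42.6 153.6]
3.141592653589793 [ 0.4521 -0.2206] [ -3.6  15.6 -33.5   0.  -40.9 -37.1]
3.141592653589793 [0.46625071 0.14686949] [ 40.6  14.4 -35.3   0.  -40.3 -33.5]
3.141592653589793 [0.52674564 0.11875609] [ 33.5  18.5 -28.9   0.  -42.6 -26.4]
```

```bash
python3 - <<'E'
from h import *
r=R(SQ+np.pi/4+np.pi)
robot.goto([*H,.2],r); robot.servo_line([*H,.029],speed=.1)
print(robot.read_force(),robot.read_position())
robot.move_gripper(0.); robot.dwell(.2)
print("w",robot.read_grip_width(),robot.read_finger_force(),robot.read_force(),robot.read_ft_torque(),robot.read_t())
robot.servo_line([*H,.17],speed=.1)
robot.dwell(.2); print(robot.read_grip_width(),robot.read_finger_force(),robot.read_force(),robot.read_ft_torque(),robot.read_t())
p,d=robot.grab_frame("scene"); cv2.imwrite("pics/lift.png",p[:,:,::-1]); 
p,d=robot.grab_frame("top"); cv2.imwrite("pics/lift_t.png",p[:,:,::-1]); 
E
```

```text
[ 0.21967202 -0.23815211 -0.30689612] [ 0.45246767 -0.22065377  0.0294875 ]
w 0.18477501460293164 29.998556077480316 [ 1.6096588  -0.36408061 -0.71658517] [-0.20788372 -0.46773687 -0.00874549] 6.3833
0.18215874428583373 29.99838262796402 [-0.47230206  0.25923888 -2.86674847] [ 0.12255175 -0.07175429  0.00018537] 8.1417
```

View pics/lift.png

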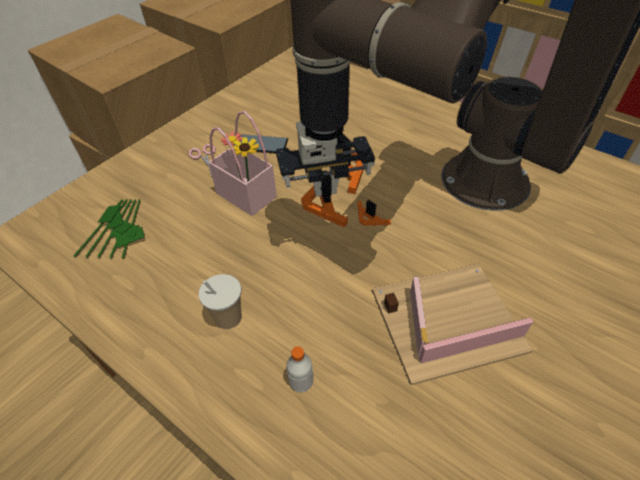

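The lift picture shows the square hanging level at about (325,210), and the grip width of 16 mm fits the handle. Next I'll carry it over the crate and lower it.

```bash
python3 - <<'E'
from h import *
r=R(CY+np.pi/4+np.pi); p=crate(-.11,-.06)
robot.goto([*p,.17],r); robot.servo_line([*p,.048],speed=.1); robot.dwell(.2)
f0=np.array(robot.read_force()); print(f0,robot.read_position())
z=.048
while z>.037:
    z-=.001; robot.servo_line([*p,z],speed=.02); robot.dwell(.1); f=np.array(robot.read_force())-f0; print(round(z,4),f.round(2),np.round(robot.read_position()[2],4))
    if f[2]>3: break
print(robot.read_ft_torque(),robot.read_t())
P,d=robot.grab_frame("scene"); cv2.imwrite("pics/low.png",P[:,:,::-1]); 
P,d=robot.grab_frame("top"); cv2.imwrite("pics/low_t.png",P[:,:,::-1]); 
a=cv2.resize(P[160:355,40:275,::-1],None,fx=3,fy=3); cv2.imwrite("pics/low_c.png",a)
E
```

```text
[ 0.89293371  0.73851403 -2.29377728] [0.46648555 0.14707662 0.04847067]
0.047 [-1.06 -0.12 -1.29] 0.047
0.046 [-1.18 -0.05 -0.24] 0.046
0.045 [-0.33 -0.65  0.57] 0.045
0.044 [-1.23 -1.2   0.61] 0.044
0.043 [-0.73  0.35  0.4 ] 0.043
0.042 [-1.27 -0.06  0.9 ] 0.042
0.041 [ 0.24 -0.28  1.71] 0.0411
0.04 [-5.1  -0.97 14.11] 0.041
[-0.01890083  1.66734571 -0.03116612] 13.9833
```

View pics/low.png

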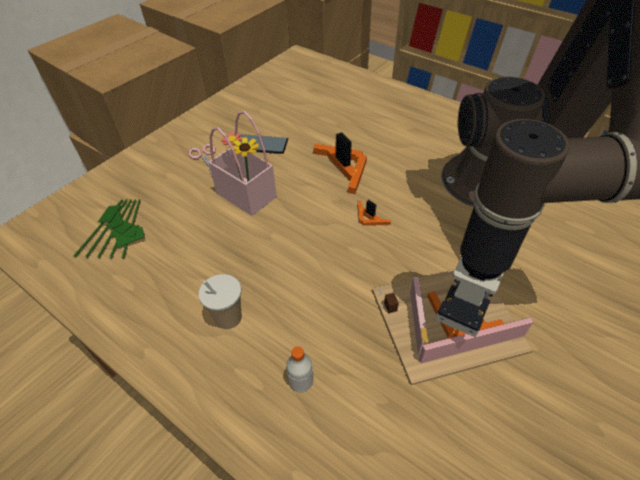

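The square is on the base inside the crate at about (455,310), clear of the leaning panel. I'll press it to the side board first, then along it into the panel.

```bash
python3 - <<'E'
from h import *
z=.0412
def fc():
    f=np.mean([robot.read_force() for _ in range(3)],0)-f0; return np.array([f[:2]@ex,f[:2]@ey,f[2]])
f0=0*np.ones(3)
robot.servo_line([*crate(-.11,-.06),z],speed=.02); robot.dwell(.1); f0=np.mean([robot.read_force() for _ in range(3)],0); f0[2]=-2.5; print(fc())
x,y=-.11,-.05
robot.servo_line([*crate(x,y),z],speed=.05)
while y<-.038:
    y+=.0005; robot.servo_line([*crate(x,y),z],speed=.02); robot.dwell(.05); f=fc()
    if f[1]<-5: break
print("y",y,f.round(2),robot.read_t())
x=-.055; robot.servo_line([*crate(x,y),z],speed=.05); robot.dwell(.1); print("x",x,fc().round(2))
while x<-.035:
    x+=.0005; robot.servo_line([*crate(x,y),z],speed=.02); robot.dwell(.05); f=fc(); print(round(x,4),f.round(1))
    if f[0]<-12: break
p=np.array(robot.read_position()); d=p[:2]-C; print("pos",d@ex,d@ey,p[2],fc().round(2),robot.read_ft_torque(),robot.read_finger_force(),robot.read_grip_width(),robot.read_t())
P,d=robot.grab_frame("scene"); cv2.imwrite("pics/s.png",cv2.resize(P[230:410,330:570,::-1],None,fx=3,fy=3)); np.save("s.npy",P)
P,d=robot.grab_frame("top"); cv2.imwrite("pics/s_t.png",cv2.resize(P[150:350,50:290,::-1],None,fx=3,fy=3)); np.save("s_t.npy",d)
E
```

```text
[0.         0.         2.84429984]
y -0.0435 [ 0.15 -6.56  6.4 ] 18.6833
x -0.055 [-11.69  -7.26  13.41]
-0.0545 [-13.4  -6.9  14.4]
pos -0.056491653204411386 -0.04544971840818133 0.041196765735127476 [-13.44  -6.86  14.43] [1.28741080e+00 5.64773763e+00 1.50415726e-03] 29.996099174022675 0.18417905889638675 20.3333
```

View pics/s.png

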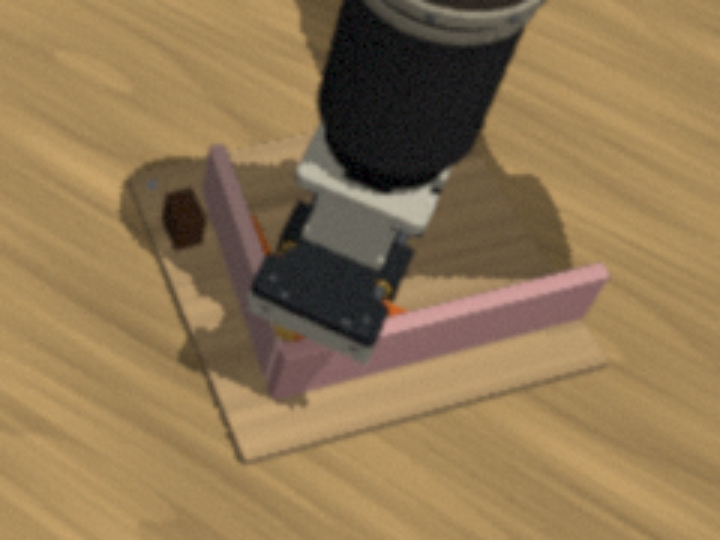

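View pics/s_t.png

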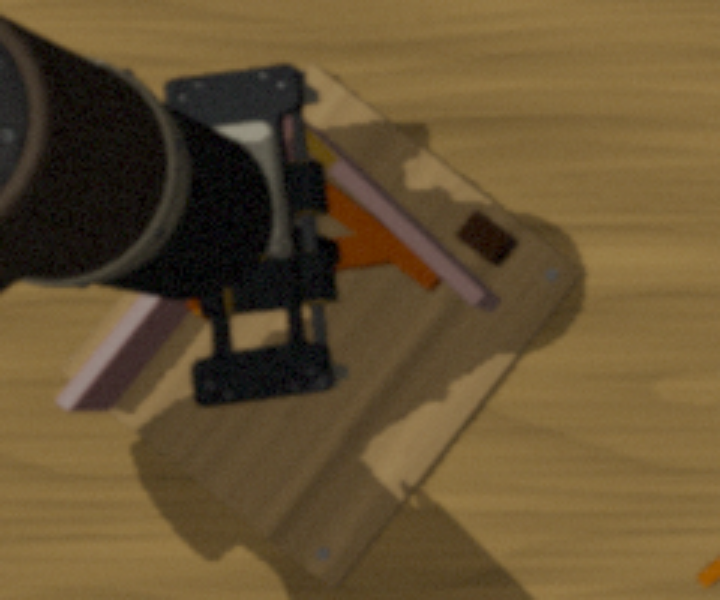

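The panel is out partway but still clear of its stop block, at (485,235) in the top crop. The down-force has also grown to 14 N, so I'll ease it and keep pushing.

```bash
cat > push.py <<'E'
from h import *
z=.0418; y=-.0435; x=-.0545
def fc():
    f=np.mean([robot.read_force() for _ in range(3)],0)-[0,0,-2.5]; return np.array([f[:2]@ex,f[:2]@ey,f[2]])
def pos():
    p=np.array(robot.read_position()); d=p[:2]-C; return np.round(1000*np.array([d@ex,d@ey,p[2]]),1)
robot.servo_line([*crate(x,y),z],speed=.02); robot.dwell(.1); print(fc().round(1),pos())
while x<-.032:
    x+=.001; robot.servo_line([*crate(x,y),z],speed=.02); robot.dwell(.1); f=fc(); print(round(x,4),f.round(1),pos(),np.round(robot.read_ft_torque(),2))
    if f[0]<-22 or f[2]>15: break
print(robot.read_finger_force(),robot.read_t())
P,d=robot.grab_frame("top"); cv2.imwrite("pics/s2_t.png",cv2.resize(P[150:350,50:290,::-1],None,fx=3,fy=3)); np.save("s_t.npy",d)
E
python3 push.py
```

```text
[-9.  -5.3  5.7] [-56.  -45.4  41.2]
-0.0535 [-7.6 -5.8  6.5] [-55.  -45.3  41.2] [ 0.38  3.64 -0.11]
-0.0525 [-9.1 -5.6  5.8] [-54.  -45.4  41.2] [ 0.36  3.67 -0.06]
-0.0515 [-8.3 -5.8  5.4] [-53.  -45.4  41.2] [ 0.43  3.69 -0.11]
-0.0505 [-8.9 -5.2  5.8] [-52.  -45.4  41.2] [ 0.36  3.75 -0.13]
-0.0495 [-8.2 -5.5  6.4] [-51.1 -45.4  41.2] [ 0.5   3.76 -0.1 ]
-0.0485 [-9.  -6.1  7.1] [-50.1 -45.4  41.2] [ 0.49  3.85 -0.16]
-0.0475 [-8.5 -5.5  5.5] [-49.1 -45.4  41.3] [ 0.5   3.83 -0.11]
-0.0465 [-9.3 -6.6  6.6] [-48.1 -45.4  41.2] [ 0.47  3.84 -0.09]
-0.0455 [-9.  -5.2  6.8] [-47.1 -45.4  41.2] [ 0.57  3.88 -0.14]
-0.0445 [-9.  -5.7  7.4] [-46.1 -45.4  41.2] [ 0.55  3.92 -0.06]
-0.0435 [-10.5  -5.7   7.1] [-45.3 -45.4  41.2] [ 0.89  4.2  -0.22]
-0.0425 [-16.4  -4.9  11.5] [-45.1 -45.4  41.3] [ 2.42  5.91 -0.2 ]
-0.0415 [-23.1  -4.7  14.1] [-45.  -45.5  41.3] [ 3.91  7.71 -0.25]
30.012788772583008 25.3333
```

View pics/s2_t.png

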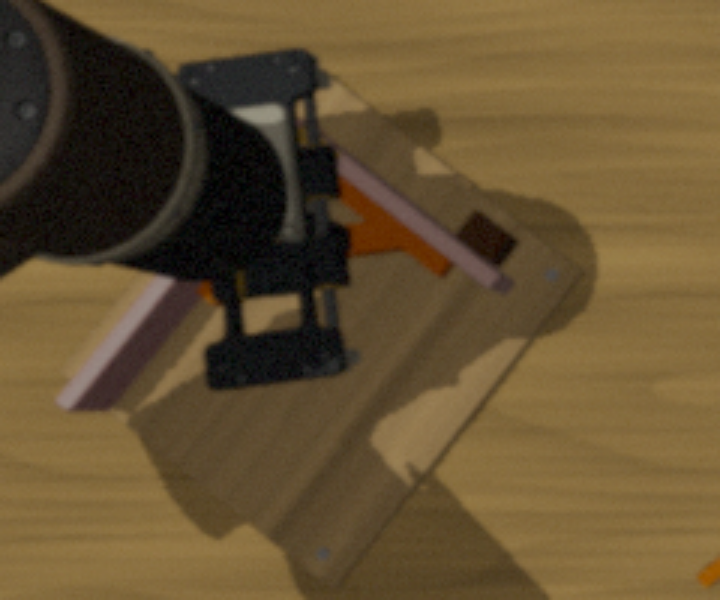

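The advance stopped hard at (-45.0, -45.4) mm, and the panel now lies against the block at (480,240). I'll add a little side pressure, ease the x push, check the angles, and hand in if they are good.

```bash
sed -i '/^while/,$d; /^robot.servo/d' push.py; cat >> push.py <<'E'
for x,y,z in((-.0415,-.0427,.0418),(-.042,-.0427,.042)):
    robot.servo_line([*crate(x,y),z],speed=.01); robot.dwell(.2); print(fc().round(1),pos(),np.round(robot.read_ft_torque(),2))
P,d=robot.grab_frame("top"); W=cloud("top",d); v,u=np.mgrid[:480,:640]
hsv=cv2.cvtColor(P,cv2.COLOR_RGB2HSV); zz=W[...,2]
m=(zz>.066)&(zz<.076)&(u>170)&(u<225)&(v>195)&(v<260)
l=line(cast("top",np.c_[u[m],v[m]],.07)[:,:2]*1000); print("panel lean",(CY+np.pi/2)-np.arctan2(l[1][1],l[1][0]),m.sum())
m=(hsv[...,0]>104)&(hsv[...,0]<0) 
h=cv2.cvtColor(P[:,:,::-1],cv2.COLOR_BGR2HSV); m=(h[...,0]<18)&(h[...,1]>200)&(h[...,2]>50)&(u>150)&(u<210)&(v>195)&(v<250)&(abs(zz-.03)<.006)
q=cast("top",np.c_[u[m],v[m]],.03)[:,:2]; x_=(q-C)@ex*1000; y_=(q-C)@ey*1000; print("outer leg n",m.sum())
for a,b in((-120,-105),(-105,-90),(-90,-75)):
    k=(y_>a)&(y_<b); print(a,np.percentile(x_[k],[3,97]) if k.any() else None)
r=robot.read_tcp_rot(); print("tool y deg",np.degrees(np.arctan2(r[1][1],r[0][1])),"tilt",r[2][2],robot.read_finger_force(),robot.read_t())
E
python3 push.py
```

```text
[-22.4  -7.9  16.1] [-45.  -45.5  41.3] [ 3.23  7.98 -0.16]
[-19.   -7.5  11.6] [-45.1 -45.5  41.3] [ 2.39  6.85 -0.21]
panel lean 0.013246932961443414 353
outer leg n 383
-120 [-17.38281999  -6.3859874 ]
-105 [-16.95517102  -6.23716757]
-90 [-27.66519902  -6.65236989]
tool y deg -173.00744165198262 tilt -0.9999790895359928 30.00394195318222 26.3333
```

```bash
python3 -c "
from rig import robot
print(robot.job_done())"
```

```text
the job is handed in; nothing more can be done
None
```

I handed the job in at about 26 s with the square still gripped and seated in the crate's corner: the last readings were about 19 N against the end panel, 7.5 N against the side board, and a panel lean of about 0.013 rad; no verdict came back.

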